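# Fetch the finned heat sink from the parts carousel

## Task

Turn the parts carousel by its crank until the bay with the finned heat sink stands in the middle of the open slot at the front of the clear cover, then take the heat sink out through the slot and set it down upright, without dropping it, in the empty half of the kit tray. Keep the other parts standing in their bays, leave the panel meter in the tray where it is, and leave the carousel still.

Things in the scene. Friction and masses are not known exactly. Their poses are not given: they have to be found in the camera images.
- stand: Fixed carousel stand: grey 360 mm square base, 20 mm thick, 12 mm corner posts (x, y +-166 mm, tops 110 mm up) carrying a clear flat cover, 100 to 105 mm above the bench (edge trim to 108). Origin: underside centre, on the carousel's axis; -x is the front, towards the robot. The cover is open only at the front slot: |y| < 70 mm, x from -50 mm to the front edge. Parts come out only there.
- bay_front (a point): Fixed point of the stand, at stand (-120, 0, 36) mm: centre of the floor of the bay that faces the arm, in the middle of the slot. Turning brings the heat sink here.
- rotor (a joint): Carousel angle, rad, + anticlockwise; turns either way (-7 to 7), 0 at the start, no detents, friction of 0.06 N m holds it. Black disc, r 165 mm, top 36 mm above the bench; six bays, centres 120 mm from the axis, 60 deg apart, between ribs 8 mm high (tops at 44 mm); rim 6 mm high. At the start an empty bay is within 0.3 rad of the slot's middle; each other bay holds one part.
- crank_grip (a point): On the crank handle's axis, 12 mm below its top: upright round black post, 16 mm diameter, 124 to 170 mm above the bench, 45 mm from the carousel axis, above the cover, on a 20 mm wide steel bar (top 124 mm; hub boss on the axis, radius 14, top 128 mm). To the rear (stand +x, within 0.3 rad) at the start. Can be pinched from above and led round, the fingers slipping round it, or pushed.
- heat_sink: The part to fetch: aluminium heat sink, 34 x 34 mm, 41 mm tall in all; five upright 3 mm fins (36 mm) on a 6 mm base; fin faces look along its x, fin ends along its y. 50 to 100 g. Origin: underside centre, z up. Stands in a bay within 10 mm of the bay's centre, at any yaw. May be gripped across x (outer fins) or across y (fin ends).
- can: Bystander in a bay: smooth closed aluminium screening can, 34 x 34 x 38 mm, no fins. Origin: centre of the underside.
- transformer: Bystander in a bay: small iron-core transformer, 36 x 42 x 36 mm. Origin: centre of the underside.
- capacitor: Bystander in a bay: upright black cylinder with an aluminium top, 30 mm diameter, 41 mm tall. Origin: centre of the underside.
- relay: Bystander in a bay: white relay block, 30 x 22 x 34 mm. Origin: centre of the underside.
- tray: Fixed grey kit tray, 140 (x) x 250 (y) x 25 mm high, walls and floor 5 mm, one divider across the middle (same height) making two halves, each about 130 x 117 mm inside. Origin: centre of its underside. The +y half holds a panel meter, the -y half is empty.
- tray_free (a point): Centre of the floor of the tray's empty half, 5 mm above the bench. Axes as the tray's.
- meter: Bystander in the other half of the tray: black panel meter lying flat, 56 x 66 x 32 mm. Origin: centre of the underside.

How it is judged:
On the way:
1. the heat sink, still standing on the carousel, is turned into the middle of the slot (within 35 mm sideways) (y of heat_sink in the frame of stand between -0.035 and 0.035 m and x of heat_sink in the frame of stand below -0.085 m and height (world z) of heat_sink between 0.03 and 0.042 m), for 0.2 s.
At the end, for the whole second after the job is handed in: Heat sink upright (0.15 rad), still, on the floor of the tray's empty half (within 55 mm in x, 50 mm in y of its centre); carousel still; other four parts upright (0.3 rad) on the disc within 160 mm of its axis; meter within 20 mm of its start (x of heat_sink in the frame of tray_free between -0.055 and 0.055 m and y of heat_sink in the frame of tray_free between -0.05 and 0.05 m and height (world z) of heat_sink below 0.012 m and angle between heat_sink's own z axis and vertical below 0.15 rad and linear speed of heat_sink below 0.03 m/s and velocity of joint rotor between -0.1 and 0.1 rad/s and angle between each of can, transformer, capacitor, relay's own z axis and vertical below 0.3 rad and horizontal distance between each of can, transformer, capacitor, relay and stand below 0.16 m and height (world z) of can between 0.03 and 0.045 m and height (world z) of transformer between 0.03 and 0.045 m and height (world z) of capacitor between 0.03 and 0.045 m and height (world z) of relay between 0.03 and 0.045 m and distance of meter from where it was at the start of the episode below 0.02 m); the robot touches nothing.
It fails at once if the heat sink is dropped or thrown (over 0.7 m/s out of the fingers) (contact force between the fingers and heat_sink below 0.01 N and linear speed of heat_sink above 0.7 m/s).
It fails at once if another carousel part is lifted out or knocked over (height (world z) of any of can, transformer, capacitor, relay above 0.07 m or height (world z) of any of can, transformer, capacitor, relay below 0.025 m or angle between any of can, transformer, capacitor, relay's own z axis and vertical above 0.6 rad).
It fails at once if the panel meter is pushed away (over 30 mm) (distance of meter from where it was at the start of the episode above 0.03 m).
It also fails if it takes over 64 s, if anything falls off the work surface, if the arm or the gripper's body presses on something with over 40 N, if the wrist force passes 120 N, or if a joint passes its speed limit or range.

## Robot

A 7-joint arm with a two-finger parallel gripper is mounted at the origin on the work surface. World frame = base frame: x ahead of the robot, y to its left, z up, the work surface at z = 0. Lengths are in m, angles in rad, forces in N, time in s.
With the tool pointing down it reaches from about 0.425 to 0.925 m from the base axis. Payload 6.8 kg.
Tool frame: the origin (TCP) lies midway between the tips of the shut fingers; the grasp point (between the pads) lies r.grip_point_offset behind it (r.grip_point_offset is the distance from the TCP to the grasp point, in m); z points along the fingers, y is the direction in which the jaws open and shut (so a half turn about z gives the same grasp; the last joint's range is limited). The gripper opens to 85 mm and grips with 20 to 120 N. Pads are 22 mm wide; open, the fingers measure 114 mm over their backs; the gripper's body (76 mm by 85 mm) begins 54 mm behind the grasp point. The pads swing forward as they close: fully open they stand 13 mm farther back than shut.
Start: joints at [1.099, 0.477, 0.022, 1.555, -0.011, 1.109, -0.083], TCP at [0.24, -0.631, 0.231] pointing down, gripper open.
Joint ranges: [-2.96, 2.96], [-0.34, 2.1], [-1.41, 1.46], [0.24, 2.44], [-1.37, 4.51], [0.17, 1.92], [-2.96, 2.96]. Speed limits (rad/s): [2.39, 2.39, 3.14, 3.14, 3.14, 3.14, 3.14].

## Interface

Orientations are given as a rotation vector (axis times angle).
In Python, from bench import r gives the robot as it stands. The module is installed in compiled form; this text tells all that it offers.
- The arm moves only by the tool play_rows, never from a script. Its argument "deltas" is a list of rows, each a list of 3 entries, a list of its own where there are three numbers: the finger opening in mm, from 0 to 85.4, then the shift along the tool's x, y, z in mm, then the turn, a rotation vector about the tool's x, y, z in rad. A call has 1 to 8 rows; each row is the pose to reach, as a shift and turn from the pose measured when the call began, along the tool's axes at that moment; what a row does not reach only later rows make up. A row lasts 1/8 s, in which the tool goes at most 62.5 mm and 10.7 degrees, less where a joint would pass 70% of its speed; a pose out of reach is approached as far as the arm can. A call with a gripper value outside its range is refused whole. The fingers move at their own pace and stop on an object; "squeeze" is the grip in N (left out, the last holds). Time passes only in rows, so rows that repeat a pose let the fingers close. It gives the time, the measured TCP pose, the force and the opening at its end, in the units of the state.
- r.get_obs(): the state, without advancing time (a new reading comes with each control period).
- r.grab_frame(name): name is "scene" or "top" or "wrist"; returns (picture, depth): 384x512x3 uint8, red, green, blue; 384x512 float32, m along the optical axis (not along the pixel's ray), 0 where there is no reading.
- r.camera_model(name): a dict with "mtx" (3x3 intrinsics, pixels), "rvec" (rotation vector, rad) and "tvec" (3), from world to camera coordinates, as OpenCV has them; the wrist camera has in their place "T_tool_cam" (4x4, takes a point from camera to tool coordinates, whose origin is the TCP and whose axes are the flange's). Camera axes: x right, y down, z forward; pixel columns grow to the right and rows downward; lengths in m; the calibration is good to about 2 mm. The wrist camera is an equidistant fisheye: a pixel r from the principal point sees the ray r / f radians off the axis. A picture is of the moment at which its call begins: read the wrist's pose just before it. camera_model takes no time and is no camera call.
- r.hand_in(): hands the job in, once; it reports no verdict.
The state is a dict: "clock": time; "joints": joint angles; "qvel": joint speeds; "tau": joint torques, N m; "tcp_pos": TCP position; "orientation": TCP orientation; "contact_force": force on the tool from outside, world axes, zero at the start; "moment": the same for the moment, N m; "grip_width": finger opening in m.
Only numpy, scipy, OpenCV 4.12 (cv2) and the standard library are available. Lean on these libraries where they do the work, as an engineer would, in place of code of your own. Each camera call takes 0.05 s, during which the arm holds its last target. There are 200 camera calls.

## Working session

There is one attempt and no reset: what is moved stays moved. The work goes in short steps, Python scripts to look and compute and a tool call to move; the robot and the scene stay as the last step left them, time stands still between calls to the robot, and variables do not carry over. Pictures are saved under pics/ and viewed, about 8 in all and at most 12, crops included, and the job is handed in when it is done.

Besides the shell and the picture viewer there is one more tool, called after "Request:" as name([rows], argument=value, ...), one row to a line, values as JSON. play_rows: Moves the arm, as the interface text tells. Its arguments: {"type":"object","properties":{"deltas":{"type":"array"},"squeeze":{"type":"number"}},"required":["deltas"]}

```bash
ls; mkdir -p pics
cat > h.py <<'E'
import numpy as np, cv2
from scipy.spatial.transform import Rotation as R
from bench import r
def cam(n):
    m=r.camera_model(n); return np.array(m["mtx"],float),cv2.Rodrigues(np.array(m["rvec"],float))[0],np.array(m["tvec"],float).ravel()
def pix2plane(n,u,v,z):
    K,Rm,t=cam(n); d=Rm.T@np.linalg.inv(K)@np.array([u,v,1.]); c=-Rm.T@t
    return c+d*(z-c[2])/d[2]
def world2pix(n,p):
    K,Rm,t=cam(n); q=K@(Rm@np.asarray(p,float)+t); return q[:2]/q[2]
def cloud(n,depth):
    K,Rm,t=cam(n); v,u=np.mgrid[:384,:512]
    P=np.stack([(u-K[0,2])/K[0,0]*depth,(v-K[1,2])/K[1,1]*depth,depth],-1)
    return (P-t)@Rm
def save(name,img): cv2.imwrite("pics/"+name,img[...,::-1])
E
python3 - <<'E'
from h import *
o=r.get_obs(); print(o, r.grip_point_offset)
for n in("scene","top"):
    p,d=r.grab_frame(n); np.savez(n+"0.npz",p=p,d=d); save(n+"0.png",p)
    K,Rm,t=cam(n); print(n,K.round(1).tolist(),(-Rm.T@t).round(3),Rm[2].round(3))
a=np.load("scene0.npz")["p"];b=np.load("top0.npz")["p"]
print(r.camera_model("wrist"))
save("top0b.png",cv2.resize(b,(800,600)))
E
```

```text
pics
{'clock': 0.0, 'joints': array([ 1.0989026 ,  0.47780386,  0.02230211,  1.55647988, -0.01151379,
        1.10928975, -0.08311087]), 'qvel': array([ 5.96707347e-04, -6.75048091e-04,  7.97357029e-05,  2.69333198e-04,
        4.89280154e-04,  5.56322637e-04,  4.41776323e-04]), 'tau': array([ 2.74934964e-04, -5.96454370e+01,  1.60799671e+00, -2.81197768e+01,
        1.24534144e-02,  9.35180200e-03,  1.70994559e-05]), 'tcp_pos': array([ 0.23997465, -0.63025293,  0.23031046]), 'orientation': array([-3.08798245e+00, -5.68032430e-01,  6.93533210e-04]), 'contact_force': array([ 0.16855834, -0.3302259 , -0.26965963]), 'moment': array([-0.04036941,  0.01754372,  0.01607   ]), 'grip_width': 0.0857179050188571} 0.0187
scene [[390.5, 0.0, 249.7], [0.0, 390.5, 193.5], [0.0, 0.0, 1.0]] [1.322 0.063 0.835] [-0.706 -0.012 -0.708]
top [[390.4, 0.0, 257.4], [0.0, 390.4, 193.2], [0.0, 0.0, 1.0]] [0.482 0.073 1.029] [ 0.14  -0.019 -0.99 ]
{'mtx': array([[297.31863964,   0.        , 252.02169721],
       [  0.        , 297.31863964, 192.50986584],
       [  0.        ,   0.        ,   1.        ]]), 'T_tool_cam': array([[-1.33051271e-03, -9.65904713e-01, -2.58894410e-01,
         6.50793955e-02],
       [ 9.99998097e-01, -9.15838742e-04, -1.72231307e-03,
         4.31402526e-04],
       [ 1.42648478e-03, -2.58896209e-01,  9.65904094e-01,
        -1.43497723e-01],
       [ 0.00000000e+00,  0.00000000e+00,  0.00000000e+00,
         1.00000000e+00]])}
```

View pics/top0b.png

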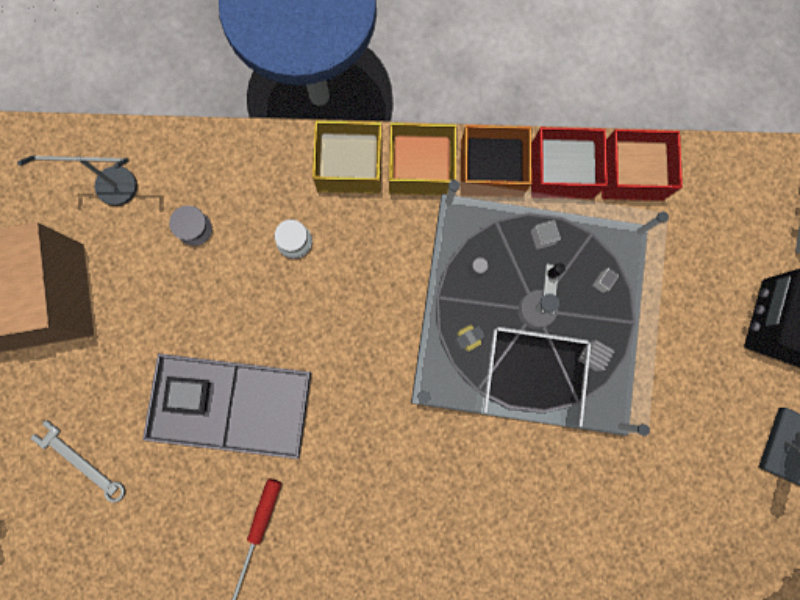

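View pics/scene0.png

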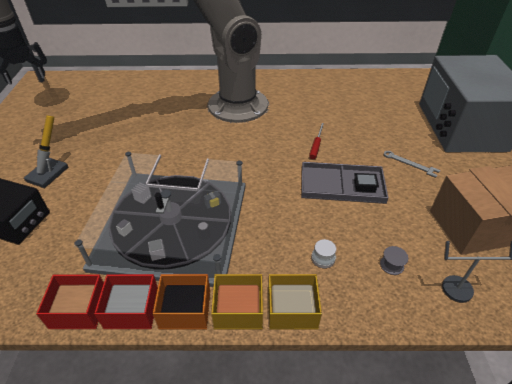

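Top view (800×600): the heat sink with its fins is at (598,355), just right of the slot. The slot bay at (537,370) is empty, the handle top is at (557,270) and the tray's free half is around (265,410). The other parts are the can (545,233), relay (606,279), capacitor (480,265) and transformer (468,337). The scene view agrees, so the carousel needs about −60° (clockwise).

```bash
cat >> h.py <<'E'
def L(n,u,v,z): return pix2plane(n,u/1.5625,v/1.5625,z)
E
python3 - <<'E'
from h import *
p=np.load("top0.npz");d=p["d"];C=cloud("top",d);img=p["p"]
posts=[L("top",*q,.110)[:2] for q in[(453,187),(662,217),(643,430),(424,397)]]
print("posts",np.round(posts,4)); c=np.mean(posts,0); print("c",c)
print("sides",[np.linalg.norm(posts[i]-posts[(i+1)%4]) for i in range(4)])
e=[posts[0]-posts[3],posts[1]-posts[2]]; print("yaw x",[np.arctan2(a[1],a[0]) for a in e]); e=[posts[0]-posts[1],posts[3]-posts[2]]; print("yaw y",[np.arctan2(-a[0],a[1]) for a in e])
for nm,q,z in[("handle",(557,270),.17),("hub",(549,303),.128),("hs",(599,353),.077)]:
    w=L("top",*q,z); print(nm,w.round(4), "rel",(w[:2]-c).round(4), np.hypot(*(w[:2]-c)), "depthpt",C[int(q[1]/1.5625),int(q[0]/1.5625)].round(4))
t=[L("top",*q,.025)[:2] for q in[(160,355),(310,373),(298,457),(146,438)]]; print("tray",np.round(t,4),np.mean(t,0)); print([np.linalg.norm(t[i]-t[(i+1)%4]) for i in range(4)])
# scene handle + posts
x=cv2.resize(img[150:290,255:430],None,fx=4,fy=4,interpolation=cv2.INTER_CUBIC)[:560,:700]; save("crop1.png",cv2.resize(img[110:285,255:430],None,fx=3.4,fy=3.4,interpolation=cv2.INTER_CUBIC))
E
```

```text
posts [[ 0.795  -0.021 ]
 [ 0.7552 -0.3495]
 [ 0.427  -0.3076]
 [ 0.4693  0.0198]]
c [ 0.61161401 -0.16456822]
sides [np.float64(0.33090562505049803), np.float64(0.3308449491451379), np.float64(0.3300726061566959), np.float64(0.32830652911293196)]
yaw x [np.float64(-0.12434336533145005), np.float64(-0.12686376395712834)]
yaw y [np.float64(-0.12083812176378501), np.float64(-0.12851660096400888)]
handle [ 0.6546 -0.1659  0.17  ] rel [ 0.0429 -0.0013] 0.04296254845876907 depthpt [ 0.6566 -0.1652  0.1687]
hub [ 0.6124 -0.1647  0.128 ] rel [ 0.0008 -0.0002] 0.0007681894585481626 depthpt [ 0.6142 -0.1633  0.1305]
hs [ 0.5423 -0.2559  0.077 ] rel [-0.0693 -0.0914] 0.11465978388624727 depthpt [ 0.5428 -0.246   0.1035]
tray [[0.5274 0.4458]
 [0.5032 0.2013]
 [0.3695 0.215 ]
 [0.3949 0.4581]] [0.44875408 0.3300818 ]
[np.float64(0.24570211649316506), np.float64(0.13441155998527277), np.float64(0.24442991605717374), np.float64(0.133064679433903)]
```

View pics/crop1.png

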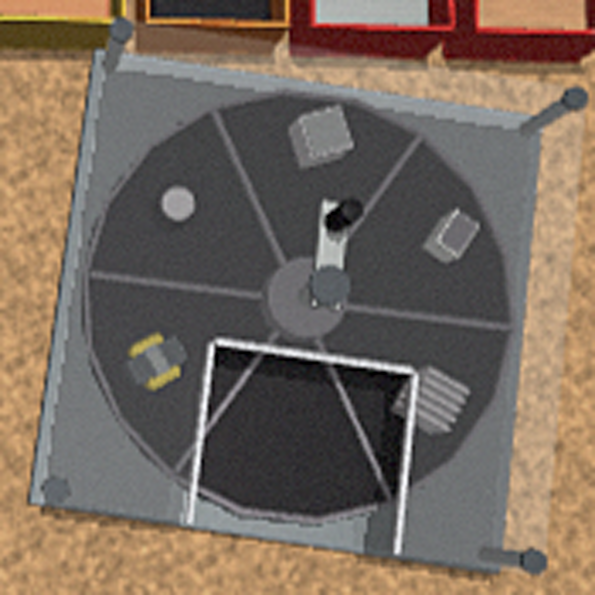

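The heat sink sits at about −127° about the axis and the slot's middle at 172.8°, so turning −60° (clockwise) is right. I'll hover over the handle next.

```bash
cat >> h.py <<'E'
def delta(pos,jaw):
    "tool-frame shift mm and turn for a down-pointing tool at pos, jaw axis at world angle jaw deg (mod 180)"
    o=r.get_obs(); Rc=R.from_rotvec(o["orientation"]); best=None
    for k in(0,180):
        a=np.deg2rad(jaw+k); y=np.array([np.cos(a),np.sin(a),0]); z=np.array([0,0,-1.]); x=np.cross(y,z)
        w=(Rc.inv()*R.from_matrix(np.stack([x,y,z],1))).as_rotvec()
        if best is None or np.linalg.norm(w)<np.linalg.norm(best): best=w
    return (Rc.inv().apply(np.asarray(pos)-o["tcp_pos"])*1000).round(1).tolist(), best.round(3).tolist()
E
python3 - <<'E'
from h import *
print(delta([.657,-.166,.21],-92), np.linalg.norm([.417,.465]))
E
```

```text
([555.0, -285.5, 20.8], [-0.002, 0.0, 0.399]) 0.6245910662185299
```

Request:
play_rows([
  [85,[60,-31,2],[0,0,0.05]],
  [85,[115,-59,4],[0,0,0.1]],
  [85,[170,-87,6],[0,0,0.15]],
  [85,[225,-116,8],[0,0,0.2]],
  [85,[280,-144,10],[0,0,0.25]],
  [85,[335,-172,12],[0,0,0.3]],
  [85,[390,-201,14],[0,0,0.35]],
  [85,[440,-226,16],[0,0,0.4]],
])

```text
clock: 1.1
tcp_pos: [0.5718, -0.2604, 0.2144]
orientation: [-3.139, 0.058, 0.002]
contact_force: [0.7, -0.1, -0.4]
grip_width: 0.085
```

Run:
```python
from h import *
print(delta([.657,-.166,.21],-92), r.get_obs()["joints"].round(3))
```

```text
([81.6, -97.5, 4.5], [-0.002, 0.001, -0.002]) [ 0.369  0.418 -0.054  1.686  0.024  1.039 -1.3  ]
```

Request:
play_rows([
  [85,[30,-35,1],[0,0,0]],
  [85,[60,-70,2],[0,0,0]],
  [85,[82,-97.5,4],[0,0,0]],
  [85,[82,-97.5,4],[0,0,0]],
  [85,[82,-97.5,4],[0,0,0]],
])

```text
clock: 1.72
tcp_pos: [0.6567, -0.1668, 0.2099]
orientation: [-3.14, 0.059, 0.004]
contact_force: [0.4, -0.8, 0.2]
grip_width: 0.085
```

Run:
```python
from h import *
o=r.get_obs(); print(o["tcp_pos"]); p,d=r.grab_frame("wrist"); save("w1.png",p)
m=r.camera_model("wrist");T=np.array(m["T_tool_cam"])
# where handle-top centre guess should appear
def proj(P):
    q=R.from_rotvec(o["orientation"]).inv().apply(np.array(P)-o["tcp_pos"]); q=T[:3,:3].T@(q-T[:3,3])
    th=np.arctan2(np.hypot(q[0],q[1]),q[2]); f=m["mtx"][0,0]; return np.array([m["mtx"][0,2],m["mtx"][1,2]])+f*th*q[:2]/np.hypot(q[0],q[1])
print(proj([.657,-.166,.17]),proj([.6125,-.1645,.128]))
```

```text
[ 0.65667281 -0.16680855  0.20987632]
[250.5350333  215.58135371] [251.27545113 248.66399118]
```

View pics/w1.png

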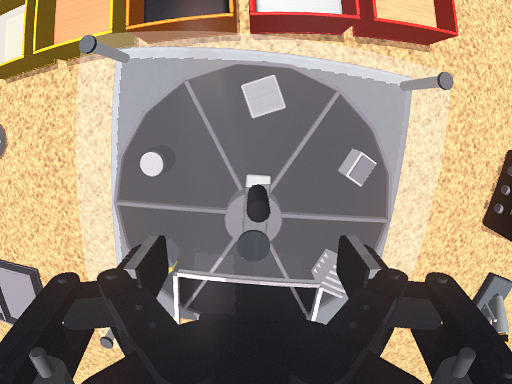

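The wrist view shows the handle top near (258,212) and the hub at (254,245). That puts the handle about 4 mm further to −y than predicted. I'll shift, descend and pinch.

Request:
play_rows([
  [85,[1,4,30],[0,0,0]],
  [85,[1,4,60],[0,0,0]],
  [60,[1,4,71],[0,0,0]],
  [30,[1,4,71],[0,0,0]],
  [10,[1,4,71],[0,0,0]],
  [10,[1,4,71],[0,0,0]],
  [10,[1,4,71],[0,0,0]],
  [10,[1,4,71],[0,0,0]],
], squeeze=20)

```text
clock: 2.78
tcp_pos: [0.658, -0.1712, 0.1407]
orientation: [-3.14, 0.061, 0.0]
contact_force: [-2.1, 1.2, 6.0]
grip_width: 0.0151
```

Run:
```python
from h import *
o=r.get_obs(); print(o["tcp_pos"],o["grip_width"],o["contact_force"],o["moment"])
c=np.array([.6135,-.1665]); v=o["tcp_pos"][:2]-c; print(np.rad2deg(np.arctan2(v[1],v[0])),np.hypot(*v))
Rc=R.from_rotvec(o["orientation"]);a0=np.arctan2(v[1],v[0])
for k in range(1,9):
    a=a0-np.deg2rad(7.5*k); q=c+np.hypot(*v)*np.array([np.cos(a),np.sin(a)])
    print((Rc.inv().apply(np.r_[q,o["tcp_pos"][2]]-o["tcp_pos"])*1000).round(1), round(np.deg2rad(7.5*k),3))
```

```text
[ 0.65804356 -0.17123794  0.14066754] 0.015129835128713897 [-2.12376157  1.17229835  6.04939024] [ 0.25452963  0.24536327 -0.09226257]
-6.071518720868219 0.044794831757356095
[-0.8  5.8 -0. ] 0.131
[-2.3 11.5 -0. ] 0.262
[-4.6 16.9 -0. ] 0.393
[-7.5 21.9 -0. ] 0.524
[-11.1  26.6  -0. ] 0.654
[-15.2  30.7  -0. ] 0.785
[-19.9  34.3  -0. ] 0.916
[-25.   37.2  -0. ] 1.047
```

Request:
play_rows([
  [10,[-0.2,2,0],[0,0,0.045]],
  [10,[-0.8,5.8,0],[0,0,0.131]],
  [10,[-1.5,8.7,0],[0,0,0.197]],
  [10,[-2.3,11.5,0],[0,0,0.262]],
  [10,[-3.4,14.2,0],[0,0,0.327]],
  [10,[-4.6,16.9,0],[0,0,0.393]],
  [10,[-6,19.4,0],[0,0,0.458]],
  [10,[-7.5,21.9,0],[0,0,0.524]],
])

```text
clock: 3.78
tcp_pos: [0.6497, -0.1919, 0.1407]
orientation: [-3.015, 0.876, 0.001]
contact_force: [-0.8, 3.3, 1.0]
grip_width: 0.015
```

Run:
```python
from h import *
o=r.get_obs(); print(o["tcp_pos"],o["grip_width"],o["contact_force"],o["moment"])
c=np.array([.6135,-.1665]); v=o["tcp_pos"][:2]-c; print(np.rad2deg(np.arctan2(v[1],v[0])),np.hypot(*v))
Rc=R.from_rotvec(o["orientation"]);a0=np.arctan2(v[1],v[0])
for k in np.linspace(0,30+(-36.07-np.rad2deg(a0))*-1,8)[1:]:
    a=a0-np.deg2rad(k); q=c+.045*np.array([np.cos(a),np.sin(a)])
    print((Rc.inv().apply(np.r_[q,.1415]-o["tcp_pos"])*1000).round(1), round(np.deg2rad(k),3))
```

```text
[ 0.64974878 -0.19185621  0.1407351 ] 0.015006627892703229 [-0.75959868  3.3260251   1.04006759] [ 0.65980797  0.17220036 -0.00831338]
-34.9729892243598 0.044236989913559614
[ 0.5  3.5 -0.8] 0.078
[-0.1  7.  -0.8] 0.155
[-0.9 10.3 -0.8] 0.233
[-2.  13.7 -0.8] 0.31
[-3.3 16.9 -0.8] 0.388
[-4.9 20.  -0.8] 0.465
[-6.7 23.  -0.8] 0.543
```

Tracking is good, with about 3 N at the tool. I'll turn it the rest of the way.

Request:
play_rows([
  [10,[0.3,3.5,0],[0,0,0.078]],
  [10,[-0.1,7,0],[0,0,0.155]],
  [10,[-0.9,10.3,0],[0,0,0.233]],
  [10,[-2,13.7,0],[0,0,0.31]],
  [10,[-3.3,16.9,0],[0,0,0.388]],
  [10,[-4.9,20,0],[0,0,0.465]],
  [10,[-6.5,22.5,0],[0,0,0.53]],
  [10,[-6.5,22.5,0],[0,0,0.53]],
])

```text
clock: 4.78
tcp_pos: [0.6317, -0.2059, 0.1407]
orientation: [-2.679, 1.636, 0.005]
contact_force: [-1.7, 4.6, 2.8]
grip_width: 0.0154
```

Run:
```python
from h import *
o=r.get_obs(); print(o["tcp_pos"],o["contact_force"]); p,d=r.grab_frame("top"); np.savez("top1.npz",p=p,d=d)
save("top1.png",cv2.resize(p[110:285,255:430],None,fx=3.4,fy=3.4,interpolation=cv2.INTER_CUBIC))
for q in [(-.12,0),(-.05,.07),(-.05,-.07)]:
    c=np.array([.6130,-.1655]);a=-.125; w=c+np.array([[np.cos(a),-np.sin(a)],[np.sin(a),np.cos(a)]])@q; print(w,((world2pix("top",[*w,.077 if q[1]==0 else .105])-[255,110])*3.4))
```

```text
[ 0.63174168 -0.20585132  0.1407297 ] [-1.67190128  4.55927824  2.7909138 ]
[ 0.49393628 -0.15053903] [291.60399885 458.90807094]
[ 0.57211735 -0.08981243] [213.5193954  344.32581483]
[ 0.55466289 -0.2287201 ] [411.07000776 373.41710984]
```

View pics/top1.png

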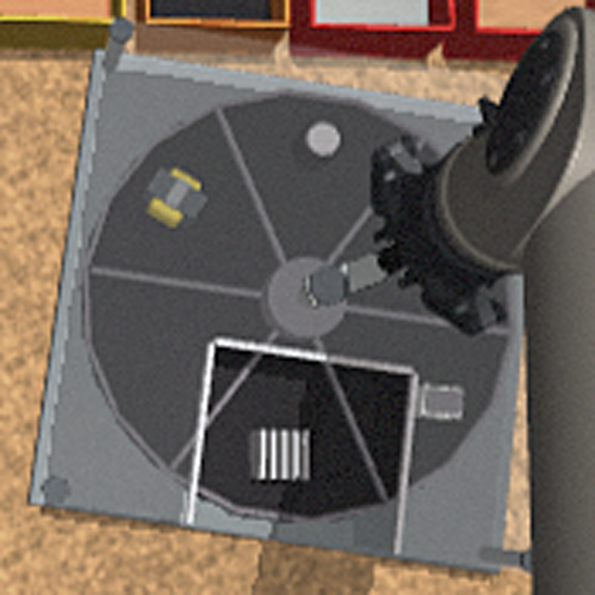

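The heat sink now stands in the slot at crop (284,455), and the slot middle projects to (291,459). That is within a few mm, so I'll release the handle and rise.

Request:
play_rows([
  [30,[0,0,0],[0,0,0]],
  [50,[0,0,0],[0,0,0]],
  [60,[0,0,0],[0,0,0]],
  [60,[0,0,0],[0,0,0]],
  [60,[0,0,-30],[0,0,0]],
  [60,[0,0,-70],[0,0,0]],
  [60,[0,0,-90],[0,0,0]],
  [60,[0,0,-90],[0,0,0]],
])

```text
clock: 5.82
tcp_pos: [0.633, -0.2067, 0.2326]
orientation: [-2.678, 1.634, -0.001]
contact_force: [-0.5, -0.5, -0.1]
grip_width: 0.0601
```

Run:
```python
from h import *
p,d=r.grab_frame("top"); np.savez("top2.npz",p=p,d=d)
sub=cv2.cvtColor(p,cv2.COLOR_RGB2GRAY)[110:285,255:430]; big=cv2.resize(sub,None,fx=4,fy=4,interpolation=cv2.INTER_CUBIC)
x0,y0=[int(k/3.4*4) for k in(225,395)]; x1,y1=[int(k/3.4*4) for k in(340,495)]
m=((big>115)*255).astype(np.uint8); M=np.zeros_like(m); M[y0:y1,x0:x1]=m[y0:y1,x0:x1]
n,lab,st,ce=cv2.connectedComponentsWithStats(M); print(st[1:].tolist())
for i in range(1,n):
    if st[i,4]>80:
        vx=cv2.fitLine(np.argwhere(lab==i)[:,::-1].astype(np.float32),cv2.DIST_L2,0,.01,.01).ravel()
        e=[]
        for s in(-12,12):
            u,v=vx[2]+s*vx[0],vx[3]+s*vx[1]; e.append(pix2plane("top",255+u/4-.375,110+v/4-.375,.077)[:2])
        dd=e[1]-e[0]; print(np.mean(e,0).round(4),np.rad2deg(np.arctan2(dd[1],dd[0]))%180)
pts=np.argwhere(M>0)[:,::-1]; rc=cv2.minAreaRect(pts.astype(np.float32)); print(rc)
print([pix2plane("top",255+u/4-.375,110+v/4-.375,.077)[:2].round(4) for u,v in [rc[0],*cv2.boxPoints(rc)]])
```

```text
[[264, 464, 9, 11, 49], [306, 504, 8, 60, 459], [318, 506, 10, 58, 466], [332, 506, 9, 58, 459], [344, 506, 9, 59, 455], [357, 506, 7, 57, 388]]
[ 0.4979 -0.1292] 179.62597963959138
[ 0.4979 -0.1372] 179.64564982885994
[ 0.4981 -0.1451] 179.27560613214172
[ 0.4978 -0.1524] 179.64587361316075
[ 0.4985 -0.16  ] 179.2757802726815
((309.2974853515625, 522.5054931640625), (129.0404815673828, 74.48825073242188), 25.016895294189453)
[array([ 0.5049, -0.1291]), array([ 0.5001, -0.0839]), array([ 0.5414, -0.1032]), array([ 0.5097, -0.1745]), array([ 0.4687, -0.1548])]
```

Run:
```python
from h import *
print(delta([.498,-.1455,.19],90.), r.get_obs()["joints"].round(2))
```

```text
([-115.2, 91.6, 41.1], [-0.003, 0.002, -1.096]) [ 0.08  0.47  0.2   1.59 -0.11  1.1  -2.36]
```

Request:
play_rows([
  [60,[-20,16,0],[0,0,-0.14]],
  [60,[-40,32,0],[0,0,-0.3]],
  [60,[-60,48,0],[0,0,-0.46]],
  [60,[-80,64,10],[0,0,-0.62]],
  [60,[-100,80,20],[0,0,-0.78]],
  [60,[-115,91.6,30],[0,0,-0.94]],
  [60,[-115.2,91.6,41],[0,0,-1.096]],
  [60,[-115.2,91.6,41],[0,0,-1.096]],
])

```text
clock: 6.88
tcp_pos: [0.4964, -0.1453, 0.1882]
orientation: [-3.137, 0.002, 0.006]
contact_force: [0.1, -0.6, 0.1]
grip_width: 0.0598
```

```bash
cat >> h.py <<'E'
def wproj(P,o):
    m=r.camera_model("wrist");T=np.array(m["T_tool_cam"])
    q=R.from_rotvec(o["orientation"]).inv().apply(np.array(P)-o["tcp_pos"]); q=T[:3,:3].T@(q-T[:3,3])
    th=np.arctan2(np.hypot(q[0],q[1]),q[2]); return np.array([m["mtx"][0,2],m["mtx"][1,2]])+m["mtx"][0,0]*th*q[:2]/np.hypot(q[0],q[1])
E
python3 - <<'E'
from h import *
o=r.get_obs(); print(o["tcp_pos"],o["qvel"].round(3)); p,d=r.grab_frame("wrist")
for dx,dy in[(0,0),(.017,.017),(.017,-.017),(-.017,.017),(-.017,-.017)]: print((wproj([.498+dx,-.1455+dy,.077],o)).round(1))
save("w2.png",cv2.resize(p,(800,600)))
E
```

```text
[ 0.49640731 -0.14526899  0.18823766] [-0.01  -0.009  0.016 -0.032 -0.003  0.014 -0.066]
[252.8 186.8]
[233.2 167.9]
[272.3 167.9]
[233.9 205.2]
[271.7 205.2]
```

View pics/w2.png

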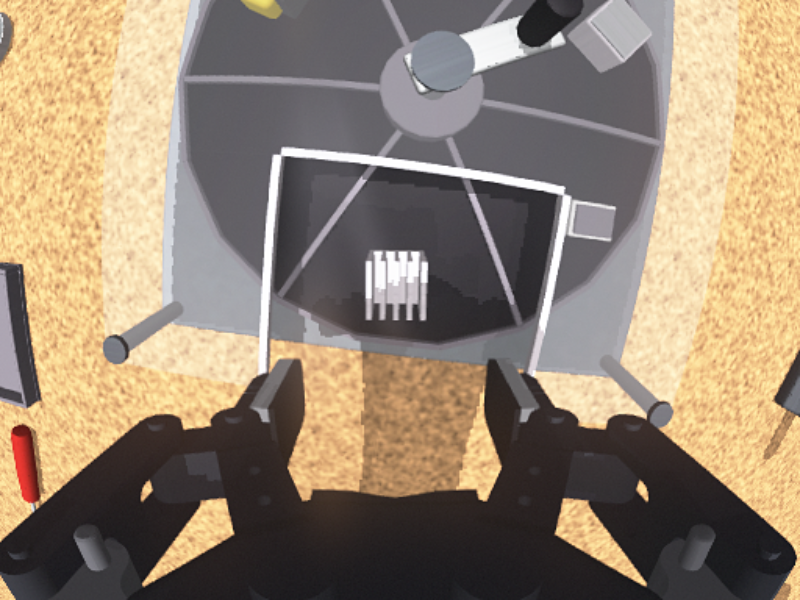

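The heat sink top spans x 366–427 with its lower edge at y 320 (800×600), which matches the prediction within 1 mm. I'll descend and grip.

Request:
play_rows([
  [60,[1.5,0.6,30],[0,0,0]],
  [60,[1.5,0.6,60],[0,0,0]],
  [60,[1.5,0.6,90],[0,0,0]],
  [60,[1.5,0.6,115],[0,0,0]],
  [60,[1.5,0.6,130],[0,0,0]],
  [60,[1.5,0.6,140],[0,0,0]],
  [60,[1.5,0.6,140],[0,0,0]],
  [60,[1.5,0.6,140],[0,0,0]],
])

```text
clock: 7.92
tcp_pos: [0.4989, -0.1456, 0.0497]
orientation: [-3.137, 0.005, 0.002]
contact_force: [-0.5, -0.1, -0.2]
grip_width: 0.0599
```

Request:
play_rows([
  [45,[0,0,0],[0,0,0]],
  [38,[0,0,0],[0,0,0]],
  [30,[0,0,0],[0,0,0]],
  [26,[0,0,0],[0,0,0]],
  [24,[0,0,0],[0,0,0]],
  [24,[0,0,0],[0,0,0]],
], squeeze=30)

```text
clock: 8.68
tcp_pos: [0.4992, -0.1458, 0.0502]
orientation: [-3.138, 0.006, 0.001]
contact_force: [-1.8, -0.7, 6.2]
grip_width: 0.0337
```

Request:
play_rows([
  [24,[0,0,-8],[0,0,0]],
  [24,[0,0,-20],[0,0,0]],
  [24,[0,0,-40],[0,0,0]],
  [24,[0,0,-65],[0,0,0]],
  [24,[0,0,-90],[0,0,0]],
  [24,[0,0,-115],[0,0,0]],
  [24,[0,0,-135],[0,0,0]],
  [24,[0,0,-140],[0,0,0]],
])

```text
clock: 9.68
tcp_pos: [0.5001, -0.1465, 0.1921]
orientation: [-3.138, 0.006, -0.004]
contact_force: [-0.2, 0.4, -0.8]
grip_width: 0.0332
```

Run:
```python
from h import *
print(delta([.4426,.2692,.19],84.2), r.get_obs()["joints"].round(2),r.get_obs()["grip_width"])
```

```text
([-59.0, -415.5, 3.4], [-0.004, -0.002, 0.098]) [ 0.19  0.27 -0.02  1.96  0.    0.91 -1.41] 0.03315545637235821
```

Request:
play_rows([
  [24,[-4,-25,0],[0,0,0]],
  [24,[-10,-70,0],[0,0,0.02]],
  [24,[-18,-120,0],[0,0,0.04]],
  [24,[-25,-170,0],[0,0,0.06]],
  [24,[-32,-220,0],[0,0,0.08]],
  [24,[-39,-270,0],[0,0,0.098]],
  [24,[-46,-320,0],[0,0,0.098]],
  [24,[-52,-370,0],[0,0,0.098]],
])

```text
clock: 10.68
tcp_pos: [0.4486, 0.225, 0.1928]
orientation: [-3.135, 0.159, -0.003]
contact_force: [1.7, -0.5, -1.0]
grip_width: 0.0335
```

Run:
```python
from h import *
print(delta([.4426,.2692,.19],84.2),r.get_obs()["grip_width"])
```

```text
([-10.5, -43.4, 2.9], [-0.003, -0.002, -0.0]) 0.03352984386215659
```

Request:
play_rows([
  [24,[-6,-25,0],[0,0,0]],
  [24,[-10.5,-40,0],[0,0,0]],
  [24,[-10.5,-43.4,0],[0,0,0]],
  [24,[-10.5,-43.4,20],[0,0,0]],
  [24,[-10.5,-43.4,45],[0,0,0]],
  [24,[-10.5,-43.4,70],[0,0,0]],
  [24,[-10.5,-43.4,90],[0,0,0]],
  [24,[-10.5,-43.4,100],[0,0,0]],
])

```text
clock: 11.68
tcp_pos: [0.4428, 0.2675, 0.0919]
orientation: [-3.136, 0.163, -0.001]
contact_force: [0.4, -0.9, -0.9]
grip_width: 0.0334
```

Run:
```python
from h import *
o=r.get_obs(); print(o["tcp_pos"],o["grip_width"],delta([.4426,.2692,.0205],84.2)); p,d=r.grab_frame("scene"); save("s3.png",cv2.resize(p[90:260,250:420],None,fx=3.5,fy=3.5,interpolation=cv2.INTER_CUBIC))
w,_=r.grab_frame("wrist"); save("w3.png",cv2.resize(w,(640,480)))
print(wproj([*o["tcp_pos"][:2],.005],o)*1.25)
```

```text
[0.44283718 0.26750596 0.09188162] 0.03340257919154439 ([-0.5, -1.6, 71.4], [-0.001, -0.001, -0.003])
[314.97199051 245.80333735]
```

View pics/w3.png

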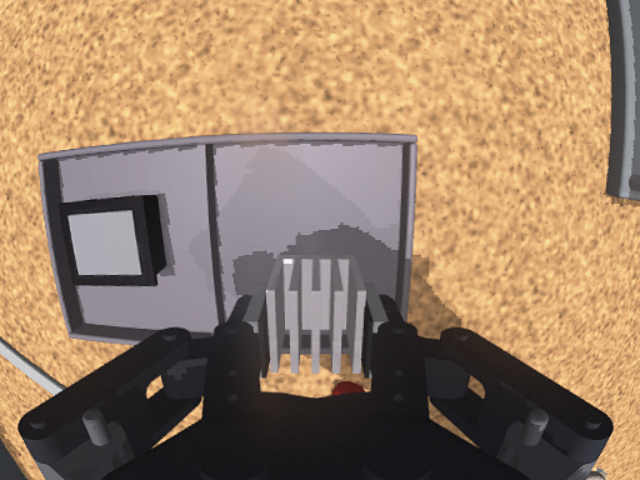

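The heat sink hangs upright in the jaws. The target floor point (315,246) is at the middle of the free half (x 215–405, y 140–340), so I'll lower it.

Request:
play_rows([
  [24,[0,-1,15],[0,0,0]],
  [24,[0,-1,32],[0,0,0]],
  [24,[0,-1,48],[0,0,0]],
  [24,[0,-1,60],[0,0,0]],
  [24,[0,-1,67],[0,0,0]],
  [24,[0,-1,70],[0,0,0]],
  [24,[0,-1,71],[0,0,0]],
  [24,[0,-1,71.5],[0,0,0]],
])

```text
clock: 12.78
tcp_pos: [0.443, 0.2694, 0.021]
orientation: [-3.136, 0.162, -0.002]
contact_force: [0.4, 0.3, 0.1]
grip_width: 0.0336
```

Request:
play_rows([
  [24,[0,0,0.7],[0,0,0]],
  [24,[0,0,1.4],[0,0,0]],
  [24,[0,0,1.4],[0,0,0]],
])

```text
clock: 13.15
tcp_pos: [0.443, 0.2694, 0.0196]
orientation: [-3.136, 0.162, -0.002]
contact_force: [-0.5, -1.0, 0.1]
grip_width: 0.0332
```

Request:
play_rows([
  [24,[0,0,0.7],[0,0,0]],
  [24,[0,0,1.2],[0,0,0]],
  [24,[0,0,1.2],[0,0,0]],
])

```text
clock: 13.52
tcp_pos: [0.4431, 0.2694, 0.0193]
orientation: [-3.136, 0.162, -0.002]
contact_force: [-2.5, -1.6, 10.3]
grip_width: 0.0334
```

Contact with the floor at 10 N. I'll open and lift straight up.

Request:
play_rows([
  [36,[0,0,0],[0,0,0]],
  [42,[0,0,0],[0,0,0]],
  [55,[0,0,0],[0,0,0]],
  [60,[0,0,0],[0,0,0]],
  [60,[0,0,0],[0,0,0]],
  [60,[0,0,-25],[0,0,0]],
  [60,[0,0,-60],[0,0,0]],
  [60,[0,0,-110],[0,0,0]],
])

```text
clock: 14.52
tcp_pos: [0.4421, 0.2686, 0.1294]
orientation: [-3.137, 0.162, 0.001]
contact_force: [1.3, 0.4, 0.1]
grip_width: 0.06
```

Request:
play_rows([
  [60,[20,30,-40],[0,0,0]],
  [60,[20,60,-90],[0,0,0]],
  [60,[20,120,-100],[0,0,0]],
  [60,[20,170,-100],[0,0,0]],
  [60,[20,200,-100],[0,0,0]],
  [60,[20,200,-100],[0,0,0]],
  [60,[20,200,-100],[0,0,0]],
])

```text
clock: 15.4
tcp_pos: [0.4416, 0.0684, 0.2295]
orientation: [-3.137, 0.161, 0.001]
contact_force: [0.0, 1.0, -0.3]
grip_width: 0.0599
```

Run:
```python
from h import *
p,d=r.grab_frame("top"); save("top4.png",cv2.resize(p,(800,600)))
p,d=r.grab_frame("scene"); save("s4.png",p); o=r.get_obs(); print(o["clock"],o["tcp_pos"],o["contact_force"])
```

```text
15.5 [0.44160449 0.06886318 0.22934124] [0.21313326 0.27140689 1.17978398]
```

View pics/top4.png

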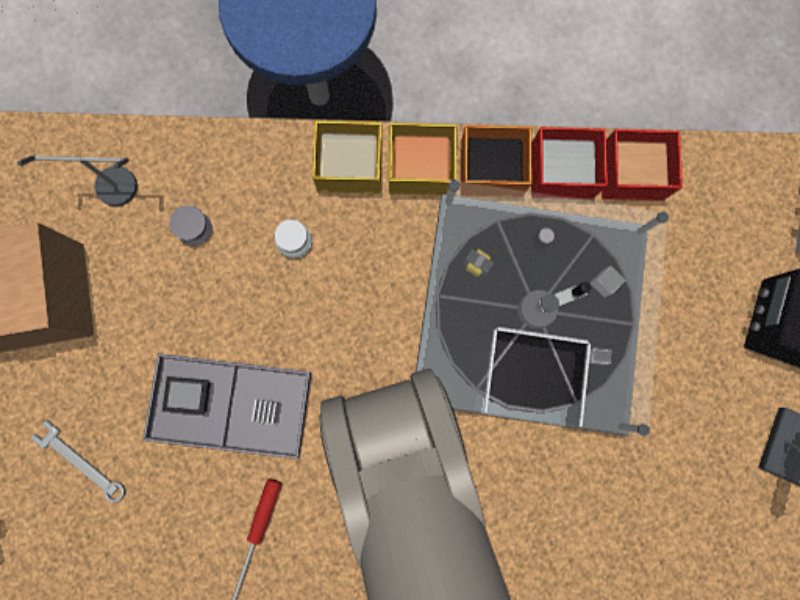

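View pics/s4.png

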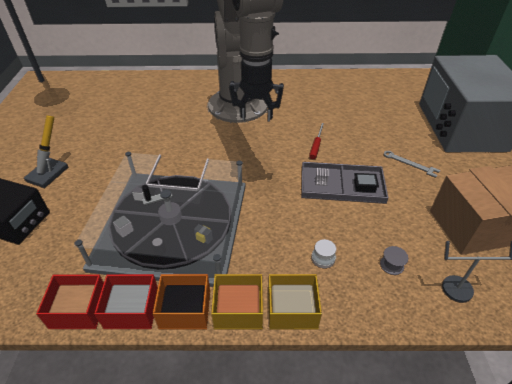

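The heat sink stands upright at (266,411) in the tray's free half, and the meter is unmoved at (186,396). All four other parts are standing in their bays and the arm is clear, so I'm handing in.

```bash
python3 -c "
from bench import r
print(r.hand_in())"
```

```text
the job is handed in; nothing more can be done
None
```

The heat sink is standing upright near the middle of the tray's empty half, and the job was handed in at about 15.5 s of the 64 s allowed. I pinched the crank handle and led it about 60° clockwise, which brought the heat sink into the middle of the slot. I then gripped it across its outer fins at 30 N, lifted it straight out and carried it to the tray. I lowered it until it touched the floor (about 10 N), opened the fingers and backed the arm away.

**Final checks:** the last top and scene pictures show:
- the panel meter where it was at the start;
- the can, transformer, capacitor and relay upright in their bays;
- the arm clear of everything.

**Not measured:** I didn't read the carousel's speed directly. The crank in the last picture is where I released it, and nothing has touched it since.

**Disagreement:** the top and wrist cameras differed by 2 to 4 mm on the crank's position. I corrected for that before pinching the handle. No check failed.

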